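Spin the drying carousel dry and stop it at its pointer

ROBOT

A 7-joint arm with a two-finger parallel gripper is mounted at the origin on the work surface. World frame = base frame: x ahead of the robot, y to its left, z up, the work surface at z = 0. Lengths are in m, angles in rad, forces in N, time in s.
With the tool pointing down it reaches from about 0.425 to 0.8 m from the base axis. Payload 8.3 kg.
Tool frame: the origin (TCP) lies where the fingers leave the gripper's body, on its centre line; the fingertips stand 73 mm ahead of it and the grasp point (between the pads) lies 54 mm ahead of it (env.tips_ahead is the distance from the TCP to the fingertips, in m); z points along the fingers, x is the direction in which the jaws open and shut, and the axes are right-handed (so a half turn about z gives the same grasp; the last joint's range is limited). The gripper opens to 85 mm and grips with 20 to 120 N. Pads are 22 mm wide; open, the fingers measure 114 mm over their backs; the gripper's body (76 mm by 85 mm) begins 54 mm behind the grasp point. The pads swing forward as they close: fully open they stand 13 mm farther back than shut.
Start: joints at [-1.324, 0.383, 0.016, 1.37, -0.006, 1.388, -0.046], TCP at [0.19, 0.595, 0.304] pointing down, gripper open.
Joint ranges: [-2.95, 2.95], [-0.25, 2.06], [-1.52, 1.56], [0.18, 2.33], [-1.44, 4.58], [0.02, 2.06], [-3.01, 3.01]. Speed limits (rad/s): [2.39, 2.39, 3.01, 3.01, 3.14, 3.14, 3.14].

INTERFACE

Orientations are given as a 3x3 rotation matrix whose columns are the frame's x, y, z axes.
In Python, from cell import env gives the robot as it stands.
- The arm moves only by the tool carry_out, never from a script. Its argument "series" is a list of rows, each an object with "grip": the opening, from -1 (shut) to 1 (fully open); "xyz": the shift along the world's x, y, z as a fraction of full scale, a list of three; "angular": the turn, a rotation vector about the world's x, y, z as a fraction of full scale, a list of three. In form: [{"grip": grip, "xyz": [tx, ty, tz], "angular": [rx, ry, rz]}, ...]. A call has 1 to 20 rows; each row shifts and turns the commanded pose from where the row before left it; what a row does not reach is not made up. Full scale, the value 1, is 100 mm for a shift and 180 degrees for a turn. A row lasts 1/12 s, in which the tool goes at most 41.7 mm and 7.16 degrees, less where a joint would pass 70% of its speed; a pose out of reach is approached as far as the arm can. A call with a number of a shift or a turn outside -1 to 1 is refused whole. A call with a gripper value outside its range is refused whole. The fingers move at their own pace and stop on an object; "force" is the grip in N (left out, the last holds). Time passes only in rows, so rows that do not move let the fingers close. It gives the time, the measured TCP pose, the force and the opening at its end, in the units of the state.
- env.state(): the state, without advancing time (a new reading comes with each control period).
- env.grab_frame(name): name is "scene" or "top"; returns the picture (400x640x3 uint8, blue, green, red); there is no depth.
- env.calibration(name): a dict with "intrinsics" (3x3 intrinsics, pixels), "R" (3x3) and "t" (3): a world point X has camera coordinates R X + t. Camera axes: x right, y down, z forward; pixel columns grow to the right and rows downward; lengths in m; the calibration is good to about 2 mm. A picture is of the moment at which its call begins. calibration takes no time and is no camera call.
- env.finish_job(): hands the job in, once; it reports no verdict.
Trained networks look in the newest picture that a camera, given by its name, has taken for a name from the list of things; names that differ only in an ending like _2 or _b are one class to them, and where a whole thing is asked for, a point or a joint stands for the part that bears it (a point fixed in the world has none). Each returns a list of dicts, best first, with "p" (0 to 1); they miss things now and then, are a little off and sometimes report something else, mostly with a low value. They report only what shows in the picture. A call takes as long as a camera call.
- env.search_frame(camera, thing): "xyz" ([x, y, z] in m, in the coordinates of the camera as it stood for that picture, good to about 4 mm: the middle of the surface that is visible of it).
- env.spot_point(camera, thing): "xyz" ([x, y, z] in m, in the coordinates of the camera as it stood for that picture, good to about 4 mm: a listed point, or the origin of a listed thing).
The state is a dict: "clock": time; "joint_pos": joint angles; "qd": joint speeds; "effort": joint torques, N m; "ee_pos": TCP position; "tcp_rot": TCP orientation; "ft_force": force on the tool from outside, world axes, zero at the start; "wrist_torque": the same for the moment, N m; "width": finger opening in m.
Only numpy, scipy, OpenCV 4.12 (cv2) and the standard library are available. Lean on these libraries where they do the work, as an engineer would, in place of code of your own. Each camera call takes 0.05 s, during which the arm holds its last target. There are 200 camera calls.

TASK

Flick the small-parts drying carousel with a fingertip so that it spins anticlockwise (seen from above) on its own and carries its upright peg past the fixed pointer at least once, then, on a later pass, brake it gently with a fingertip so that it stops with the peg lined up at the pointer, and take the hand away. Do not stop it anywhere else once it has passed the pointer, do not grip anything, and leave the bottle, bowl, brush and beaker where they stand.

Things in the scene. Friction and masses are not known exactly. Their poses are not given: they have to be found in the camera images.
- carousel (a joint): Turning angle of the carousel in rad, counted on over whole turns, no stops; grows anticlockwise from above. Peg exactly at the pointer at 0, 6.28, 12.57, ... Starts at rest between 0.6 and 4.8: it first passes the pointer at 6.28 and may first be stopped at 12.57. Very free bearing: left alone it loses only 0.09 to 0.2 rad/s each second. Inertia 0.004 to 0.009 kg m2.
- peg (a point): Middle of the peg, which is both what to flick and the mark: the single upright round dark steel pin on the disc, 12 mm diameter, 45 mm tall (70 to 115 mm above the bench), 75 mm from the axis, turning with the disc. This point is half-way up it, 92.5 mm above the bench.
- park (a point): The spot where the peg's middle must stop: fixed, 75 mm from the axis, in line with the pointer, 92.5 mm above the bench. Empty air above the disc (except when the peg is there).
- pointer (a point): Tip of the fixed pointer: a small dark steel cone, 22 mm wide at its root, lying level and aimed at the axis, on an upright post (12 x 22 mm, up to 90 mm above the bench) just outside the disc. The tip lies 128 mm from the axis, 78 mm above the bench; the post spans 148 to 160 mm from the axis.
- hub (a point): Point on the carousel's vertical axis, level with the top of its disc, 70 mm above the bench. Stand fixed. Aluminium disc, 250 mm diameter, 10 mm thick. On it a hub knob (28 mm wide, top 92 mm above the bench) and, within 50 mm of the axis, six small cups with parts, tops at 88 mm. Beyond: bare flat rim, but for the peg. Spindle is sprung: pressed down, disc sinks up to 10 mm (starts at 2 to 7 N, plus 1 N per mm).
- bottle: White bottle standing on the bench, loose, 60 mm diameter, 170 mm tall; origin at the centre of its underside. Leave alone.
- bowl: Steel bowl standing on the bench, loose, 110 mm across, 45 mm tall; origin at the centre of its underside. Leave alone.
- brush: Cleaning brush lying on the bench, loose, about 200 mm long; origin at its underside, long axis along its x. Leave alone.
- beaker: White plastic beaker standing on the bench, loose, 68 mm across, 90 mm tall; origin at the centre of its underside. Leave alone.

How it is judged:
By the outcome, as a careful person would: the job done as asked, in the order asked, and still so for the second after the job is handed in, with the robot touching nothing.
It also fails if it takes over 72 s, if anything falls off the work surface, if the arm or the gripper's body presses on something with over 40 N, if the wrist force passes 120 N, or if a joint passes its speed limit or range.

## Working session

There is one attempt and no reset: what is moved stays moved. The work goes in short steps, Python scripts to look and compute and a tool call to move; the robot and the scene stay as the last step left them, time stands still between calls to the robot, and variables do not carry over. Pictures are saved under pics/ and viewed, about 8 in all and at most 12, crops included, and the job is handed in when it is done.

Besides the shell and the picture viewer there is one more tool, called after ">>>" by a JSON object that holds its "api" and its "payload", one argument or row to a line. carry_out: Moves the arm, as the interface text tells. Shift numbers are shares of 100 mm and turn numbers shares of 180 degrees, none past 1 either way. Its arguments: {"type":"object","properties":{"series":{"type":"array","items":{"type":"object","properties":{"grip":{"type":"number"},"xyz":{"type":"array","items":{"type":"number"}},"angular":{"type":"array","items":{"type":"number"}}}}},"force":{"type":"number"}},"required":["series"]}

```bash
mkdir -p pics; ls; cat > h.py <<'E'
from cell import env
import numpy as np, cv2
def w(cam,p):
    c=env.calibration(cam); return np.array(c["R"]).T@(np.array(p)-np.array(c["t"]))
def spot(cam,thing):
    return [(round(d["p"],2),w(cam,d["xyz"]).round(4).tolist()) for d in env.spot_point(cam,thing)[:2]]
def pix2plane(cam,u,v,z):
    c=env.calibration(cam);R=np.array(c["R"]);t=np.array(c["t"])
    d=R.T@np.linalg.solve(np.array(c["intrinsics"]),[u,v,1.]);o=-R.T@t
    return o+d*(z-o[2])/d[2]
def proj(cam,X):
    c=env.calibration(cam);p=np.array(c["intrinsics"])@(np.array(c["R"])@np.array(X)+np.array(c["t"]));return p[:2]/p[2]
E
python3 - <<'E'
from h import *
for n in("scene","top"):
    cv2.imwrite(f"pics/{n}0.png",env.grab_frame(n))
    c=env.calibration(n);print(n,(-np.array(c["R"]).T@np.array(c["t"])).round(3))
    for t in("peg","park","pointer","hub","bottle","bowl","brush","beaker"): print(t,spot(n,t))
s=env.state();print(s)
E
```

```text
pics
scene [1.218 0.368 1.241]
peg [(0.87, [0.5831, 0.1466, 0.095])]
park [(0.85, [0.6464, 0.0741, 0.093])]
pointer [(0.97, [0.7, 0.0781, 0.082]), (0.36, [0.6572, 0.3617, -0.0017])]
hub [(0.89, [0.5735, 0.0778, 0.071])]
bottle [(0.76, [0.4844, 0.3483, 0.0003])]
bowl [(0.96, [0.6378, -0.3573, -0.0013])]
brush [(0.9, [0.4375, -0.3741, 0.0038]), (0.59, [0.4844, 0.3459, -0.0017])]
beaker [(0.86, [0.6587, 0.3589, -0.0002])]
top [ 0.388 -0.013  1.424]
peg [(0.63, [0.5888, 0.1429, 0.0904])]
park [(0.69, [0.6459, -0.3559, 0.0043]), (0.61, [0.6504, 0.0705, 0.0921])]
pointer [(0.64, [0.7003, 0.0752, 0.0801])]
hub [(0.71, [0.5785, 0.0716, 0.0725])]
bottle [(0.84, [0.4887, 0.3439, -0.002])]
bowl [(0.66, [0.6443, -0.3541, 0.0039])]
brush [(0.92, [0.435, -0.371, 0.0013])]
beaker [(0.61, [0.6633, 0.3659, 0.0007])]
{'clock': 0.9, 'joint_pos': array([-1.32391802,  0.3834047 ,  0.01638821,  1.37008941, -0.00632631,
        1.38817896, -0.04647221]), 'qd': array([ 0.00197504, -0.00113865, -0.00061607,  0.00028299,  0.00121022,
       -0.00148473, -0.00033682]), 'effort': array([ 6.12847380e-04, -6.27345228e+01,  8.43247231e-01, -3.72085583e+01,
        1.66154589e-02,  2.85363836e-03,  1.17582420e-05]), 'ee_pos': array([0.19047415, 0.59526472, 0.30388112]), 'tcp_rot': array([[ 3.04771172e-01,  9.52425600e-01, -9.55759959e-05],
       [ 9.52425604e-01, -3.04771174e-01, -5.68576259e-06],
       [-3.45440743e-05, -8.92961691e-05, -9.99999995e-01]]), 'ft_force': array([ 0.70708003, -0.83831012,  0.38906427]), 'wrist_torque': array([ 0.03671445, -0.03724247,  0.01997516]), 'width': 0.08545632047054529}
```

View pics/top0.png

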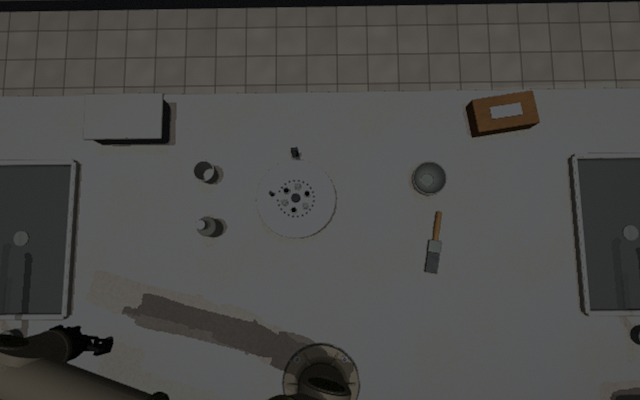

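View pics/scene0.png

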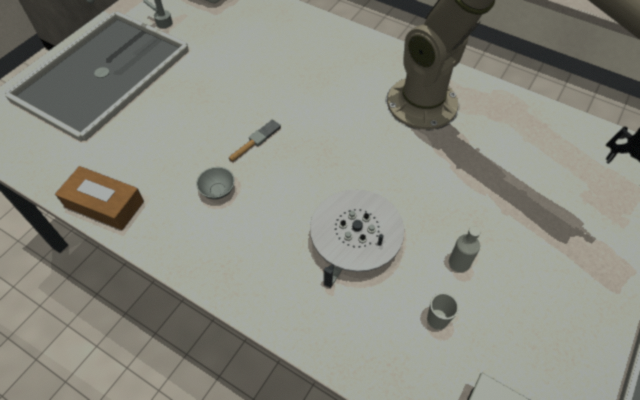

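The top view (up = +x, left = +y) shows the hub at about (296,198), the peg at (272,194) and the pointer at (295,153), so the peg starts at about 1.4 rad. The scene view agrees: peg at (379,240), pointer at (329,272). I'll shut the gripper and move above the rim on the +y side.

>>> {"api": "carry_out", "payload": {
  "series": [
    {"grip": -1,"xyz": [0.193,-0.2065,0],"angular": [0,0,0.033]},
    {"grip": -1,"xyz": [0.193,-0.2065,0],"angular": [0,0,0.033]},
    {"grip": -1,"xyz": [0.193,-0.2065,0],"angular": [0,0,0.033]},
    {"grip": -1,"xyz": [0.193,-0.2065,0],"angular": [0,0,0]},
    {"grip": -1,"xyz": [0.193,-0.2065,0],"angular": [0,0,0]},
    {"grip": -1,"xyz": [0.193,-0.2065,0],"angular": [0,0,0]},
    {"grip": -1,"xyz": [0.193,-0.2065,0],"angular": [0,0,0]},
    {"grip": -1,"xyz": [0.193,-0.2065,0],"angular": [0,0,0]},
    {"grip": -1,"xyz": [0.193,-0.2065,0],"angular": [0,0,0]},
    {"grip": -1,"xyz": [0.193,-0.2065,0],"angular": [0,0,0]},
    {"grip": -1,"xyz": [0.193,-0.2065,0],"angular": [0,0,0]},
    {"grip": -1,"xyz": [0.193,-0.2065,0],"angular": [0,0,0]},
    {"grip": -1,"xyz": [0.193,-0.2065,0],"angular": [0,0,0]},
    {"grip": -1,"xyz": [0.193,-0.2065,0],"angular": [0,0,0]},
    {"grip": -1,"xyz": [0.193,-0.2065,0],"angular": [0,0,0]},
    {"grip": -1,"xyz": [0.193,-0.2065,0],"angular": [0,0,0]},
    {"grip": -1,"xyz": [0.193,-0.2065,0],"angular": [0,0,0]},
    {"grip": -1,"xyz": [0.193,-0.2065,0],"angular": [0,0,0]},
    {"grip": -1,"xyz": [0.193,-0.2065,0],"angular": [0,0,0]},
    {"grip": -1,"xyz": [0.193,-0.2065,0],"angular": [0,0,0]}
  ]
}}

```text
clock: 2.57
ee_pos: [0.5773, 0.1812, 0.304]
tcp_rot: [[-0.002, 1.0, 0.0], [1.0, 0.002, 0.0], [0.0, 0.0, -1.0]]
ft_force: [0.2, 0.1, 0.2]
width: 0.0001
```

>>> {"api": "carry_out", "payload": {
  "series": [
    {"grip": -1,"xyz": [0,0,-0.25],"angular": [0,0,0]},
    {"grip": -1,"xyz": [0,0,-0.25],"angular": [0,0,0]},
    {"grip": -1,"xyz": [0,0,-0.25],"angular": [0,0,0]},
    {"grip": -1,"xyz": [0,0,-0.25],"angular": [0,0,0]},
    {"grip": -1,"xyz": [0,0,-0.25],"angular": [0,0,0]},
    {"grip": -1,"xyz": [0,0,-0.25],"angular": [0,0,0]},
    {"grip": -1,"xyz": [0,0,-0.08],"angular": [0,0,0]},
    {"grip": -1,"xyz": [0,0,-0.02],"angular": [0,0,0]},
    {"grip": -1,"xyz": [0,0,0],"angular": [0,0,0]}
  ]
}}

```text
clock: 3.32
ee_pos: [0.5768, 0.1822, 0.1444]
tcp_rot: [[-0.001, 1.0, 0.0], [1.0, 0.001, -0.0], [-0.0, 0.0, -1.0]]
ft_force: [0.3, 0.2, -0.7]
width: 0.0002
```

>>> {"api": "carry_out", "payload": {
  "series": [
    {"grip": -1,"xyz": [0,0,-0.005],"angular": [0,0,0]},
    {"grip": -1,"xyz": [0,0,0],"angular": [0,0,0]}
  ]
}}

```text
clock: 3.48
ee_pos: [0.5773, 0.1825, 0.145]
tcp_rot: [[-0.001, 1.0, 0.002], [1.0, 0.001, 0.001], [0.001, 0.002, -1.0]]
ft_force: [0.6, 0.9, 0.3]
width: 0.0002
```

>>> {"api": "carry_out", "payload": {
  "series": [
    {"grip": -1,"xyz": [0,0,-0.01],"angular": [0,0,0]},
    {"grip": -1,"xyz": [0,0,0],"angular": [0,0,0]}
  ]
}}

```text
clock: 3.65
ee_pos: [0.5768, 0.1824, 0.1432]
tcp_rot: [[-0.001, 1.0, 0.001], [1.0, 0.001, 0.001], [0.001, 0.001, -1.0]]
ft_force: [0.3, -0.1, -1.0]
width: 0.0
```

>>> {"api": "carry_out", "payload": {
  "series": [
    {"grip": -1,"xyz": [0,0,-0.01],"angular": [0,0,0]},
    {"grip": -1,"xyz": [0,0,0],"angular": [0,0,0]}
  ]
}}

```text
clock: 3.82
ee_pos: [0.5767, 0.1824, 0.1418]
tcp_rot: [[-0.001, 1.0, 0.001], [1.0, 0.001, 0.0], [0.0, 0.001, -1.0]]
ft_force: [-0.5, 1.0, 2.7]
width: 0.0001
```

>>> {"api": "carry_out", "payload": {
  "series": [
    {"grip": -1,"xyz": [0,0,0.1],"angular": [0,0,0]},
    {"grip": -1,"xyz": [0,0,0.28],"angular": [0,0,0]},
    {"grip": -1,"xyz": [0,0,0.28],"angular": [0,0,0]},
    {"grip": -1,"xyz": [0.21,-0.1,0],"angular": [0,0,0]},
    {"grip": -1,"xyz": [0.21,-0.1,0],"angular": [0,0,0]},
    {"grip": -1,"xyz": [0.21,-0.1,0],"angular": [0,0,0]},
    {"grip": -1,"xyz": [0,0,-0.25],"angular": [0,0,0]},
    {"grip": -1,"xyz": [0,0,-0.25],"angular": [0,0,0]},
    {"grip": -1,"xyz": [0,0,0],"angular": [0,0,0]}
  ]
}}

```text
clock: 4.57
ee_pos: [0.6372, 0.1514, 0.1526]
tcp_rot: [[-0.001, 1.0, -0.008], [1.0, 0.001, -0.002], [-0.002, -0.008, -1.0]]
ft_force: [-1.3, 0.1, -1.9]
width: 0.0001
```

```bash
cat >> h.py <<'E'
def ang(p,h,q):
    a=np.array(p)[:2]-h[:2]; b=np.array(q)[:2]-h[:2]
    return (np.arctan2(a[1],a[0])-np.arctan2(b[1],b[0]))%(2*np.pi)
E
python3 - <<'E'
from h import *
for n in("scene","top"):
    acc={t:[] for t in("peg","pointer","hub","park")}
    for k in range(4):
        env.grab_frame(n)
        for t in acc:
            r=spot(n,t)
            acc[t]+=[x[1] for x in r if abs(x[1][1]-.08)<.12 and x[1][2]>.05]
    for t in acc: a=np.array(acc[t]); print(n,t,len(a),a.mean(0).round(4) if len(a) else '',a.std(0).round(4) if len(a) else '')
cv2.imwrite("pics/f1.png",np.hstack([cv2.resize(env.grab_frame("top")[130:260,220:370],None,fx=2.6,fy=2.6),cv2.resize(env.grab_frame("scene")[160:290,280:430],None,fx=2.6,fy=2.6)]))
print(env.state()["ee_pos"],env.state()["clock"])
E
```

```text
scene peg 4 [0.5828 0.1453 0.0933] [0.0008 0.0021 0.0006]
scene pointer 5 [0.673  0.0776 0.078 ] [0.0493 0.0013 0.0048]
scene hub 4 [0.5753 0.0757 0.0697] [0.0008 0.0019 0.0017]
scene park 5 [0.6318 0.075  0.0887] [0.0294 0.0022 0.0095]
top peg 5 [0.597  0.1161 0.0885] [0.0263 0.0357 0.0085]
top pointer 4 [0.7013 0.0756 0.0792] [0.0005 0.001  0.0013]
top hub 4 [0.5784 0.0725 0.0701] [0.0009 0.0017 0.0009]
top park 4 [0.649  0.0735 0.0941] [0.0004 0.0012 0.0014]
[0.63950066 0.15221579 0.15737624] 6.6667
```

View pics/f1.png

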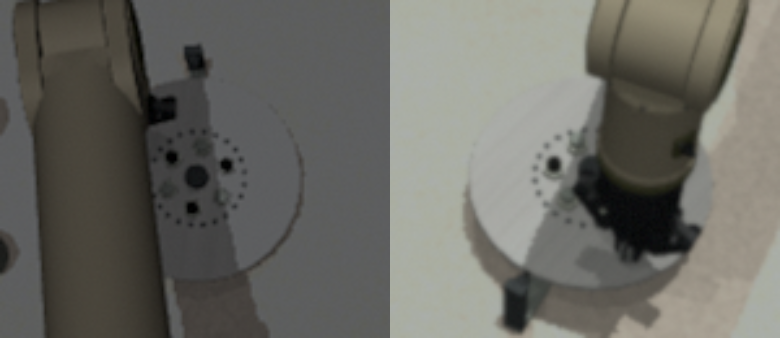

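>>> {"api": "carry_out", "payload": {
  "series": [
    {"grip": -1,"xyz": [-0.12,0,0],"angular": [0,0,0]},
    {"grip": -1,"xyz": [-0.17,0,0],"angular": [0,0,0]},
    {"grip": -1,"xyz": [-0.17,0,0],"angular": [0,0,0]},
    {"grip": -1,"xyz": [-0.17,0,0],"angular": [0,0,0]},
    {"grip": -1,"xyz": [-0.08,0,0.05],"angular": [0,0,0]},
    {"grip": -1,"xyz": [0,0.05,0.25],"angular": [0,0,0]},
    {"grip": -1,"xyz": [0,0.15,0.25],"angular": [0,0,0]},
    {"grip": -1,"xyz": [0,0.25,0.1],"angular": [0,0,0]},
    {"grip": -1,"xyz": [0,0.25,0.1],"angular": [0,0,0]},
    {"grip": -1,"xyz": [0,0.2,0],"angular": [0,0,0]},
    {"grip": -1,"xyz": [0,0,0],"angular": [0,0,0]}
  ]
}}

```text
clock: 7.58
ee_pos: [0.5678, 0.2484, 0.2336]
tcp_rot: [[-0.008, 1.0, 0.001], [1.0, 0.008, 0.004], [0.004, 0.001, -1.0]]
ft_force: [-1.1, 0.9, 0.7]
width: 0.0001
```

```bash
cat >> h.py <<'E'
H={"scene":np.array([.5740,.0757]),"top":np.array([.5770,.0725])}
P={"scene":np.array([.7000,.0778]),"top":np.array([.7013,.0756])}
def track(n,cam="scene"):
    import json,os
    L=json.load(open("log.json")) if os.path.exists("log.json") else []
    for k in range(n):
        t0=env.state()["clock"]; env.grab_frame(cam)
        r=env.spot_point(cam,"peg")
        for d in r[:2]:
            X=w(cam,d["xyz"]); rad=np.linalg.norm(X[:2]-H[cam])
            if d["p"]>.4 and abs(rad-.075)<.012 and abs(X[2]-.0925)<.015:
                a=ang(X,H[cam],P[cam]); L.append((t0,a)); print(round(t0,3),round(a,3),round(rad,4)); break
    json.dump(L,open("log.json","w"))
E
python3 -c "
from h import *
track(8)
print(env.state()['ee_pos'])
cv2.imwrite('pics/s2.png',env.grab_frame('scene')[130:300,260:500])"
```

```text
7.583 3.907 0.0832
7.783 4.626 0.0783
7.883 4.936 0.0805
7.983 5.32 0.0755
8.083 5.704 0.0714
8.183 6.016 0.0716
8.283 0.084 0.0708
[0.56849694 0.24223175 0.23237802]
```

>>> {"api": "carry_out", "payload": {
  "series": [
    {"grip": -1,"xyz": [0,0,0]},
    {"grip": -1,"xyz": [0,0,0]},
    {"grip": -1,"xyz": [0,0,0]},
    {"grip": -1,"xyz": [0,0,0]},
    {"grip": -1,"xyz": [0,0,0]},
    {"grip": -1,"xyz": [0,0,0]},
    {"grip": -1,"xyz": [0,0,0]},
    {"grip": -1,"xyz": [0,0,0]},
    {"grip": -1,"xyz": [0,0,0]},
    {"grip": -1,"xyz": [0,0,0]},
    {"grip": -1,"xyz": [0,0,0]},
    {"grip": -1,"xyz": [0,0,0]},
    {"grip": -1,"xyz": [0,0,0]},
    {"grip": -1,"xyz": [0,0,0]},
    {"grip": -1,"xyz": [0,0,0]},
    {"grip": -1,"xyz": [0,0,0]},
    {"grip": -1,"xyz": [0,0,0]},
    {"grip": -1,"xyz": [0,0,0]},
    {"grip": -1,"xyz": [0,0,0]},
    {"grip": -1,"xyz": [0,0,0]}
  ]
}}

```text
invalid input at $.series[0]: expected keys grip, xyz, angular
```

```bash
sed -i 's/L.append((t0,a))/L.append((t0,a,*X.tolist()))/' h.py; python3 -c "
from h import *
track(16)"
```

```text
8.433 0.61 0.0682
8.533 1.006 0.0682
8.633 1.396 0.0714
8.733 1.773 0.0704
8.833 2.105 0.0736
8.933 2.442 0.0758
9.033 2.717 0.0745
9.133 3.075 0.0793
9.233 3.392 0.078
9.433 4.034 0.0799
9.533 4.373 0.0808
9.633 4.66 0.0777
9.833 5.263 0.0756
9.933 5.629 0.0748
```

>>> {"api": "carry_out", "payload": {
  "series": [
    {"grip": -1,"xyz": [0,0,0]},
    {"grip": -1,"xyz": [0,0,0]},
    {"grip": -1,"xyz": [0,0,0]},
    {"grip": -1,"xyz": [0,0,0]},
    {"grip": -1,"xyz": [0,0,0]},
    {"grip": -1,"xyz": [0,0,0]},
    {"grip": -1,"xyz": [0,0,0]},
    {"grip": -1,"xyz": [0,0,0]},
    {"grip": -1,"xyz": [0,0,0]},
    {"grip": -1,"xyz": [0,0,0]},
    {"grip": -1,"xyz": [0,0,0]},
    {"grip": -1,"xyz": [0,0,0]},
    {"grip": -1,"xyz": [0,0,0]},
    {"grip": -1,"xyz": [0,0,0]},
    {"grip": -1,"xyz": [0,0,0]},
    {"grip": -1,"xyz": [0,0,0]},
    {"grip": -1,"xyz": [0,0,0]},
    {"grip": -1,"xyz": [0,0,0]},
    {"grip": -1,"xyz": [0,0,0]},
    {"grip": -1,"xyz": [0,0,0]}
  ]
}}

```text
invalid input at $.series[0]: expected keys grip, xyz, angular
```

```bash
python3 -c "
from h import *
track(6)"
```

```text
10.033 5.909 0.0689
10.133 0.01 0.0716
10.233 0.371 0.0713
10.333 0.715 0.0699
10.433 1.01 0.0729
10.533 1.375 0.073
```

>>> {"api": "carry_out", "payload": {
  "series": [
    {"grip": -1,"xyz": [0,0,0],"angular": [0,0,0]},
    {"grip": -1,"xyz": [0,0,0],"angular": [0,0,0]},
    {"grip": -1,"xyz": [0,0,0],"angular": [0,0,0]},
    {"grip": -1,"xyz": [0,0,0],"angular": [0,0,0]},
    {"grip": -1,"xyz": [0,0,0],"angular": [0,0,0]},
    {"grip": -1,"xyz": [0,0,0],"angular": [0,0,0]},
    {"grip": -1,"xyz": [0,0,0],"angular": [0,0,0]},
    {"grip": -1,"xyz": [0,0,0],"angular": [0,0,0]},
    {"grip": -1,"xyz": [0,0,0],"angular": [0,0,0]},
    {"grip": -1,"xyz": [0,0,0],"angular": [0,0,0]},
    {"grip": -1,"xyz": [0,0,0],"angular": [0,0,0]},
    {"grip": -1,"xyz": [0,0,0],"angular": [0,0,0]},
    {"grip": -1,"xyz": [0,0,0],"angular": [0,0,0]},
    {"grip": -1,"xyz": [0,0,0],"angular": [0,0,0]},
    {"grip": -1,"xyz": [0,0,0],"angular": [0,0,0]},
    {"grip": -1,"xyz": [0,0,0],"angular": [0,0,0]},
    {"grip": -1,"xyz": [0,0,0],"angular": [0,0,0]},
    {"grip": -1,"xyz": [0,0,0],"angular": [0,0,0]},
    {"grip": -1,"xyz": [0,0,0],"angular": [0,0,0]},
    {"grip": -1,"xyz": [0,0,0],"angular": [0,0,0]}
  ]
}}

```text
clock: 12.3
ee_pos: [0.5685, 0.2423, 0.2324]
tcp_rot: [[-0.001, 1.0, -0.0], [1.0, 0.001, -0.0], [-0.0, -0.0, -1.0]]
ft_force: [0.3, -0.4, 0.4]
width: -0.0001
```

>>> {"api": "carry_out", "payload": {
  "series": [
    {"grip": -1,"xyz": [0,0,0],"angular": [0,0,0]},
    {"grip": -1,"xyz": [0,0,0],"angular": [0,0,0]},
    {"grip": -1,"xyz": [0,0,0],"angular": [0,0,0]},
    {"grip": -1,"xyz": [0,0,0],"angular": [0,0,0]},
    {"grip": -1,"xyz": [0,0,0],"angular": [0,0,0]},
    {"grip": -1,"xyz": [0,0,0],"angular": [0,0,0]},
    {"grip": -1,"xyz": [0,0,0],"angular": [0,0,0]},
    {"grip": -1,"xyz": [0,0,0],"angular": [0,0,0]},
    {"grip": -1,"xyz": [0,0,0],"angular": [0,0,0]},
    {"grip": -1,"xyz": [0,0,0],"angular": [0,0,0]},
    {"grip": -1,"xyz": [0,0,0],"angular": [0,0,0]},
    {"grip": -1,"xyz": [0,0,0],"angular": [0,0,0]},
    {"grip": -1,"xyz": [0,0,0],"angular": [0,0,0]},
    {"grip": -1,"xyz": [0,0,0],"angular": [0,0,0]},
    {"grip": -1,"xyz": [0,0,0],"angular": [0,0,0]},
    {"grip": -1,"xyz": [0,0,0],"angular": [0,0,0]},
    {"grip": -1,"xyz": [0,0,0],"angular": [0,0,0]},
    {"grip": -1,"xyz": [0,0,0],"angular": [0,0,0]},
    {"grip": -1,"xyz": [0,0,0],"angular": [0,0,0]},
    {"grip": -1,"xyz": [0,0,0],"angular": [0,0,0]}
  ]
}}

```text
clock: 13.97
ee_pos: [0.5685, 0.2422, 0.2324]
tcp_rot: [[-0.001, 1.0, -0.0], [1.0, 0.001, -0.0], [-0.0, -0.0, -1.0]]
ft_force: [-0.2, -0.5, -0.9]
width: 0.0002
```

```bash
cat >> h.py <<'E'
def fit(tmin=8.4,c=None,ref=None):
    """circle centre from the peg track, then theta(t)=th0+w t-a t^2/2, unwrapped by a running prediction"""
    import json
    from scipy.optimize import least_squares
    L=[l for l in json.load(open("log.json")) if len(l)>2 and l[0]>tmin]
    A=np.array(L); t=A[:,0]
    if c is None: c=least_squares(lambda q:np.hypot(A[:,2]-q[0],A[:,3]-q[1])-q[2],[.574,.075,.075]).x
    pa=np.arctan2(*(P["scene"]-c[:2])[::-1]) if ref is None else ref
    th=np.arctan2(A[:,3]-c[1],A[:,2]-c[0])-pa
    best=None
    for w0 in np.arange(3.1,3.7,.05):
        for a0 in np.arange(.02,.3,.01):
            p=np.array([0,w0,a0]); s=t-10.133
            f=lambda p:np.angle(np.exp(1j*(p[0]+p[1]*s-p[2]*s*s/2-th)))
            e=(f(p)**2).sum()
            if best is None or e<best[0]: best=(e,p)
    r=least_squares(f,best[1],loss="soft_l1",f_scale=.05)
    p=r.x; now=env.state()["clock"]
    print("circle",np.round(c,4),"pa",round(pa,4),"p",p.round(4),"rms",np.sqrt(np.mean(f(p)**2)).round(4))
    T=now-10.133; th_n=p[0]+p[1]*T-p[2]*T*T/2; print("now",now,"theta",round(th_n,3),"w",round(p[1]-p[2]*T,3))
    return p,c,pa
E
python3 -c "
from h import *
track(5); fit()"
```

```text
13.967 4.97 0.0758
14.067 5.214 0.0759
14.167 5.456 0.0756
14.267 6.252 0.0764
14.367 6.022 0.0745
circle [0.571  0.0723 0.0749] pa 0.0422 p [0.023  3.2179 0.1464] rms 0.0986
now 14.4667 theta 12.593 w 2.583
```

>>> {"api": "carry_out", "payload": {
  "series": [
    {"grip": -1,"xyz": [0.04,-0.3,0],"angular": [0,0,0]},
    {"grip": -1,"xyz": [0.04,-0.3,0],"angular": [0,0,0]},
    {"grip": -1,"xyz": [0,0,0],"angular": [0,0,0]},
    {"grip": -1,"xyz": [0,0,-0.2],"angular": [0,0,0]},
    {"grip": -1,"xyz": [0,0,-0.2],"angular": [0,0,0]},
    {"grip": -1,"xyz": [0,0,-0.2],"angular": [0,0,0]},
    {"grip": -1,"xyz": [0,0,-0.15],"angular": [0,0,0]},
    {"grip": -1,"xyz": [0,0,-0.05],"angular": [0,0,0]},
    {"grip": -1,"xyz": [0,0,-0.03],"angular": [0,0,0]},
    {"grip": -1,"xyz": [0,0,-0.01],"angular": [0,0,0]},
    {"grip": -1,"xyz": [0,0,0],"angular": [0,0,0]},
    {"grip": -1,"xyz": [0,0,0],"angular": [0,0,0]},
    {"grip": -1,"xyz": [0,0,0],"angular": [0,0,0]},
    {"grip": -1,"xyz": [0,0,0],"angular": [0,0,0]},
    {"grip": -1,"xyz": [0,0,0],"angular": [0,0,0]},
    {"grip": -1,"xyz": [0,0,0],"angular": [0,0,0]},
    {"grip": -1,"xyz": [0,0,0],"angular": [0,0,0]},
    {"grip": -1,"xyz": [0,0,0],"angular": [0,0,0]},
    {"grip": -1,"xyz": [0,0,0],"angular": [0,0,0]},
    {"grip": -1,"xyz": [0,0,0],"angular": [0,0,0]}
  ]
}}

```text
clock: 16.13
ee_pos: [0.5765, 0.1822, 0.1484]
tcp_rot: [[-0.001, 1.0, -0.0], [1.0, 0.001, -0.0], [-0.0, -0.0, -1.0]]
ft_force: [0.2, -0.1, -0.3]
width: -0.0003
```

>>> {"api": "carry_out", "payload": {
  "series": [
    {"grip": -1,"xyz": [0,0,0],"angular": [0,0,0]},
    {"grip": -1,"xyz": [0,0,0],"angular": [0,0,0]},
    {"grip": -1,"xyz": [0,0,0],"angular": [0,0,0]},
    {"grip": -1,"xyz": [0,0,0],"angular": [0,0,0]},
    {"grip": -1,"xyz": [0,0,0],"angular": [0,0,0]},
    {"grip": -1,"xyz": [0,0,0],"angular": [0,0,0]},
    {"grip": -1,"xyz": [0,0,0],"angular": [0,0,0]},
    {"grip": -1,"xyz": [0,0,0],"angular": [0,0,0]},
    {"grip": -1,"xyz": [0,0,0],"angular": [0,0,0]},
    {"grip": -1,"xyz": [0,0,0],"angular": [0,0,0]},
    {"grip": -1,"xyz": [0,0,0],"angular": [0,0,0]},
    {"grip": -1,"xyz": [0,0,0],"angular": [0,0,0]},
    {"grip": -1,"xyz": [0,0,0],"angular": [0,0,0]},
    {"grip": -1,"xyz": [0,0,0],"angular": [0,0,0]},
    {"grip": -1,"xyz": [0,0,0],"angular": [0,0,0]},
    {"grip": -1,"xyz": [0,0,0],"angular": [0,0,0]},
    {"grip": -1,"xyz": [0,0,0],"angular": [0,0,0]},
    {"grip": -1,"xyz": [0,0,0],"angular": [0,0,0]},
    {"grip": -1,"xyz": [0,0,0],"angular": [0,0,0]},
    {"grip": -1,"xyz": [0,0,0],"angular": [0,0,0]}
  ]
}}

```text
clock: 17.8
ee_pos: [0.5765, 0.1823, 0.1484]
tcp_rot: [[-0.001, 1.0, -0.0], [1.0, 0.001, -0.0], [-0.0, -0.0, -1.0]]
ft_force: [-0.0, 1.1, -1.2]
width: -0.0003
```

```bash
python3 -c "
from h import *
track(5); fit(ref=.02); cv2.imwrite('pics/s3.png',cv2.resize(env.grab_frame('scene')[160:290,280:430],None,fx=4,fy=4,interpolation=cv2.INTER_CUBIC))"
```

```text
17.8 1.662 0.0706
17.9 1.819 0.071
18.0 2.076 0.073
18.1 2.261 0.0768
18.2 2.491 0.0768
circle [0.5708 0.0723 0.075 ] pa 0.02 p [0.0438 3.2173 0.1454] rms 0.0896
now 18.3 theta 21.468 w 2.029
```

View pics/s3.png

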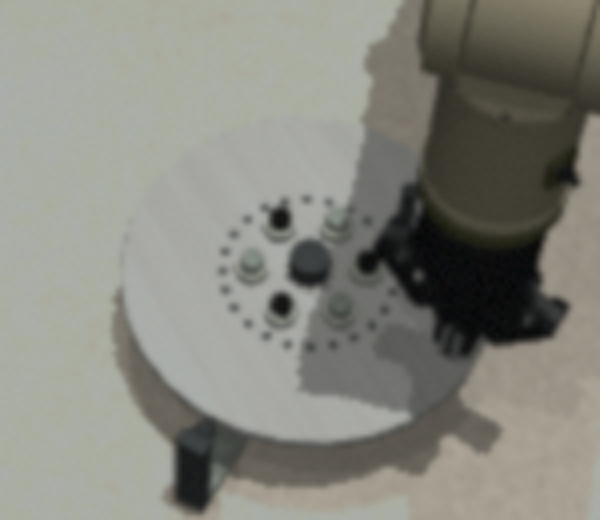

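>>> {"api": "carry_out", "payload": {
  "series": [
    {"grip": -1,"xyz": [0,0,0.1],"angular": [0,0,0]},
    {"grip": -1,"xyz": [0,0,0],"angular": [0,0,0]},
    {"grip": -1,"xyz": [0,0,0],"angular": [0,0,0]},
    {"grip": -1,"xyz": [0,0,0],"angular": [0,0,0]},
    {"grip": -1,"xyz": [0,0,0],"angular": [0,0,0]},
    {"grip": -1,"xyz": [0,0,0],"angular": [0,0,0]},
    {"grip": -1,"xyz": [0,0,0],"angular": [0,0,0]},
    {"grip": -1,"xyz": [0,0,0],"angular": [0,0,0]},
    {"grip": -1,"xyz": [0,0,0],"angular": [0,0,0]},
    {"grip": -1,"xyz": [0,0,-0.06],"angular": [0,0,0]}
  ]
}}

```text
clock: 19.18
ee_pos: [0.5771, 0.1824, 0.1533]
tcp_rot: [[-0.001, 1.0, 0.002], [1.0, 0.001, 0.001], [0.001, 0.002, -1.0]]
ft_force: [0.4, -0.2, 0.1]
width: -0.0001
```

>>> {"api": "carry_out", "payload": {
  "series": [
    {"grip": -1,"xyz": [0,0,0],"angular": [0,0,0]}
  ]
}}

```text
clock: 19.27
ee_pos: [0.576, 0.1821, 0.1512]
tcp_rot: [[-0.001, 1.0, -0.001], [1.0, 0.001, -0.001], [-0.001, -0.001, -1.0]]
ft_force: [-0.8, -0.3, -0.0]
width: -0.0001
```

>>> {"api": "carry_out", "payload": {
  "series": [
    {"grip": -1,"xyz": [0,0,-0.04],"angular": [0,0,0]}
  ]
}}

```text
clock: 19.35
ee_pos: [0.5766, 0.1823, 0.1484]
tcp_rot: [[-0.001, 1.0, 0.0], [1.0, 0.001, 0.0], [0.0, 0.0, -1.0]]
ft_force: [0.4, -0.9, 0.2]
width: -0.0001
```

>>> {"api": "carry_out", "payload": {
  "series": [
    {"grip": -1,"xyz": [0,0,-0.03],"angular": [0,0,0]},
    {"grip": -1,"xyz": [0,0,0],"angular": [0,0,0]},
    {"grip": -1,"xyz": [0,0,0],"angular": [0,0,0]},
    {"grip": -1,"xyz": [0,0,0],"angular": [0,0,0]},
    {"grip": -1,"xyz": [0,0,0],"angular": [0,0,0]},
    {"grip": -1,"xyz": [0,0,0],"angular": [0,0,0]},
    {"grip": -1,"xyz": [0,0,0],"angular": [0,0,0]},
    {"grip": -1,"xyz": [0,0,0],"angular": [0,0,0]},
    {"grip": -1,"xyz": [0,0,0],"angular": [0,0,0]},
    {"grip": -1,"xyz": [0,0,0],"angular": [0,0,0]},
    {"grip": -1,"xyz": [0,0,0],"angular": [0,0,0]},
    {"grip": -1,"xyz": [0,0,0],"angular": [0,0,0]},
    {"grip": -1,"xyz": [0,0,0],"angular": [0,0,0]},
    {"grip": -1,"xyz": [0,0,0],"angular": [0,0,0]},
    {"grip": -1,"xyz": [0,0,0],"angular": [0,0,0]},
    {"grip": -1,"xyz": [0,0,0],"angular": [0,0,0]}
  ]
}}

```text
clock: 20.68
ee_pos: [0.5765, 0.1822, 0.1454]
tcp_rot: [[-0.001, 1.0, -0.0], [1.0, 0.001, -0.0], [-0.0, -0.0, -1.0]]
ft_force: [-0.9, -0.3, 0.3]
width: -0.0003
```

```bash
python3 -c "
from h import *
track(3); fit(ref=.02)"
```

```text
20.683 0.761 0.0696
20.783 0.952 0.0702
20.883 1.119 0.072
circle [0.5708 0.0723 0.075 ] pa 0.02 p [0.0433 3.2167 0.1453] rms 0.0856
now 20.9833 theta 26.395 w 1.641
```

>>> {"api": "carry_out", "payload": {
  "series": [
    {"grip": -1,"xyz": [0,0,0],"angular": [0,0,0]},
    {"grip": -1,"xyz": [0,0,0],"angular": [0,0,0]},
    {"grip": -1,"xyz": [0,0,0],"angular": [0,0,0]},
    {"grip": -1,"xyz": [0,0,0],"angular": [0,0,0]},
    {"grip": -1,"xyz": [0,0,0],"angular": [0,0,0]},
    {"grip": -1,"xyz": [0,0,0],"angular": [0,0,0]},
    {"grip": -1,"xyz": [0,0,0],"angular": [0,0,0]},
    {"grip": -1,"xyz": [0,0,0],"angular": [0,0,0]},
    {"grip": -1,"xyz": [0,0,0],"angular": [0,0,0]},
    {"grip": -1,"xyz": [0,0,0],"angular": [0,0,0]},
    {"grip": -1,"xyz": [0,0,0],"angular": [0,0,0]},
    {"grip": -1,"xyz": [0,0,0],"angular": [0,0,0]},
    {"grip": -1,"xyz": [0,0,0],"angular": [0,0,0]},
    {"grip": -1,"xyz": [0,0,0],"angular": [0,0,0]},
    {"grip": -1,"xyz": [0,0,0],"angular": [0,0,0]},
    {"grip": -1,"xyz": [0,0,0],"angular": [0,0,0]},
    {"grip": -1,"xyz": [0,0,0],"angular": [0,0,0]},
    {"grip": -1,"xyz": [0,0,0],"angular": [0,0,0]},
    {"grip": -1,"xyz": [0,0,0],"angular": [0,0,0]},
    {"grip": -1,"xyz": [0,0,0],"angular": [0,0,0]}
  ]
}}

```text
clock: 22.65
ee_pos: [0.5765, 0.1823, 0.1454]
tcp_rot: [[-0.001, 1.0, -0.0], [1.0, 0.001, -0.0], [-0.0, -0.0, -1.0]]
ft_force: [0.4, 0.1, 0.2]
width: -0.0
```

>>> {"api": "carry_out", "payload": {
  "series": [
    {"grip": -1,"xyz": [0,0,0],"angular": [0,0,0]},
    {"grip": -1,"xyz": [0,0,0],"angular": [0,0,0]},
    {"grip": -1,"xyz": [0,0,0],"angular": [0,0,0]},
    {"grip": -1,"xyz": [0,0,0],"angular": [0,0,0]},
    {"grip": -1,"xyz": [0,0,0],"angular": [0,0,0]},
    {"grip": -1,"xyz": [0,0,0],"angular": [0,0,0]},
    {"grip": -1,"xyz": [0,0,0],"angular": [0,0,0]},
    {"grip": -1,"xyz": [0,0,0],"angular": [0,0,0]},
    {"grip": -1,"xyz": [0,0,0],"angular": [0,0,0]},
    {"grip": -1,"xyz": [0,0,0],"angular": [0,0,0]}
  ]
}}

```text
clock: 23.48
ee_pos: [0.5765, 0.1822, 0.1454]
tcp_rot: [[-0.001, 1.0, -0.0], [1.0, 0.001, -0.0], [-0.0, -0.0, -1.0]]
ft_force: [0.2, -0.6, -0.2]
width: -0.0003
```

```bash
cat > g.py <<'E'
from h import *
import json
track(5); p,c,pa=fit(ref=.02)
A=np.array([l for l in json.load(open("log.json")) if len(l)>2]); s=A[:,0]-10.133
th=np.arctan2(A[:,3]-c[1],A[:,2]-c[0])-pa
print("resid last",np.angle(np.exp(1j*(th-(p[0]+p[1]*s-p[2]*s*s/2))))[-12:].round(3))
for x in(.16,.12,.1,.08,0):
    d=2*np.pi*5-x-p[0]; T=(p[1]-np.sqrt(p[1]**2-2*p[2]*d))/p[2]; print(x,round(T+10.133,3),"rows",round((T+10.133-env.state()["clock"])*12,2))
E
python3 g.py
```

```text
23.483 4.847 0.0789
23.583 4.948 0.0766
23.683 5.082 0.0775
23.783 5.206 0.0763
23.883 5.289 0.0722
circle [0.5707 0.0724 0.075 ] pa 0.02 p [0.0447 3.2193 0.146 ] rms 0.079
now 23.9833 theta 30.632 w 1.198
resid last [-0.035  0.008 -0.012  0.012  0.006  0.018  0.01   0.011 -0.009  0.002
  0.005 -0.029]
0.16 24.522 rows 6.47
0.12 24.558 rows 6.9
0.1 24.576 rows 7.11
0.08 24.594 rows 7.33
0 24.667 rows 8.2
```

>>> {"api": "carry_out", "payload": {
  "series": [
    {"grip": -1,"xyz": [0,0,0],"angular": [0,0,0]},
    {"grip": -1,"xyz": [0,0,0],"angular": [0,0,0]},
    {"grip": -1,"xyz": [0,0,0],"angular": [0,0,0]},
    {"grip": -1,"xyz": [0,0,0],"angular": [0,0,0]},
    {"grip": -1,"xyz": [0,0,0],"angular": [0,0,0]},
    {"grip": -1,"xyz": [0,0,0],"angular": [0,0,0]},
    {"grip": -1,"xyz": [0,0,0],"angular": [0,0,0]},
    {"grip": -1,"xyz": [0,0,-0.06],"angular": [0,0,0]},
    {"grip": -1,"xyz": [0,0,0],"angular": [0,0,0]},
    {"grip": -1,"xyz": [0,0,0],"angular": [0,0,0]},
    {"grip": -1,"xyz": [0,0,0],"angular": [0,0,0]}
  ]
}}

```text
clock: 24.9
ee_pos: [0.577, 0.1825, 0.14]
tcp_rot: [[-0.001, 1.0, 0.001], [1.0, 0.001, 0.001], [0.001, 0.001, -1.0]]
ft_force: [0.0, -0.1, 5.2]
width: -0.0001
```

```bash
python3 - <<'E'
from h import *
c=np.array([.5707,.0724])
for k in range(5):
    t=env.state()["clock"];im=env.grab_frame("scene");r=env.spot_point("scene","peg")
    if r: X=w("scene",r[0]["xyz"]);print(t,round(r[0]["p"],2),X.round(4),"theta",round(np.arctan2(X[1]-c[1],X[0]-c[0])-.02,4))
print(spot("scene","park"),spot("scene","pointer"))
cv2.imwrite("pics/s4.png",cv2.resize(im[190:290,290:420],None,fx=6,fy=6,interpolation=cv2.INTER_CUBIC))
print(env.state()["ft_force"],env.state()["ee_pos"])
E
```

```text
24.9 0.82 [0.6442 0.0679 0.0921] theta -0.0816
25.0 0.6 [0.6424 0.0678 0.0952] theta -0.084
25.1 0.74 [0.644  0.07   0.0946] theta -0.0532
25.2 0.97 [0.6442 0.0687 0.0946] theta -0.0706
25.3 0.6 [0.6407 0.0688 0.0951] theta -0.0717
[(0.61, [0.6471, 0.0755, 0.0945])] [(0.93, [0.6995, 0.0792, 0.0814]), (0.31, [0.6386, -0.3556, 0.0008])]
[0.08142492 0.38040656 6.60671092] [0.57705805 0.18246883 0.14008032]
```

View pics/s4.png

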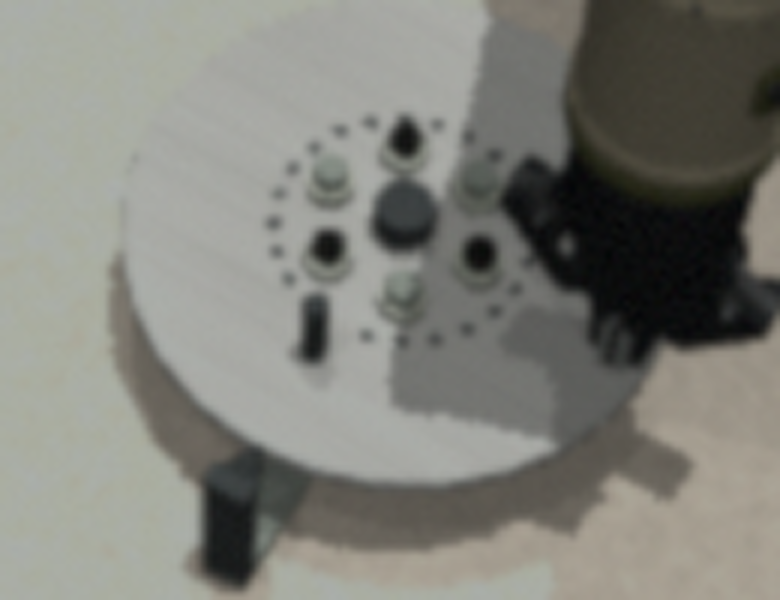

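The peg is at (313,330) and the pointer post at (228,525). The disc is held at rest about 5 mm (~0.07 rad) short. I'll cross-check with the top camera before trimming it with the finger that is still pressing.

```bash
cat > chk.py <<'E'
from h import *
import sys
def chk(cam,n):
    acc={}
    for k in range(n):
        im=env.grab_frame(cam)
        for t in("peg","pointer","hub"):
            for q,x in spot(cam,t):
                if abs(x[1]-.08)<.03 and x[2]>.06: acc.setdefault(t,[]).append(x);break
    m={t:np.median(a,0) for t,a in acc.items()}
    print(cam,{t:v.round(4).tolist() for t,v in m.items()})
    if len(m)==3: print("lateral offset mm vs pointer line",round(1000*(m["peg"][1]-m["hub"][1]-(m["pointer"][1]-m["hub"][1])*.075/.128),1))
    return im
if __name__=="__main__":
    im=chk("top",2); cv2.imwrite(sys.argv[1],cv2.resize(im[140:250,240:350],None,fx=5,fy=5,interpolation=cv2.INTER_CUBIC))
    print(env.state()["clock"],env.state()["ft_force"])
E
python3 chk.py pics/t5.png
```

```text
top {'peg': [0.6498, 0.069, 0.0915], 'pointer': [0.7007, 0.0758, 0.0808], 'hub': [0.5799, 0.0708, 0.0705]}
lateral offset mm vs pointer line -4.8
25.9 [1.21857618 0.0812623  4.67853522]
```

View pics/t5.png

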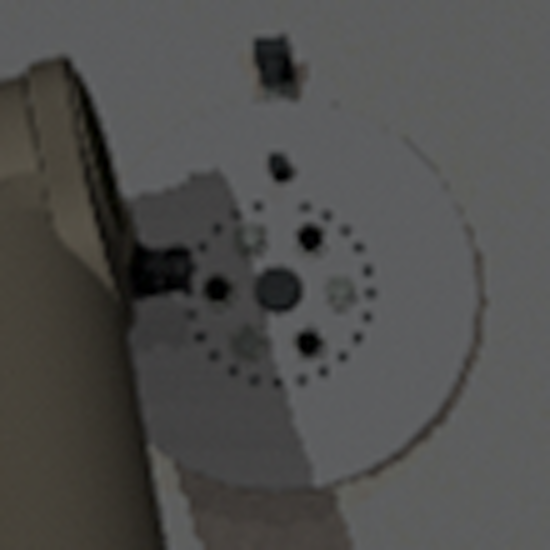

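Both cameras agree that the peg is about 5 mm short. In the top view the peg is at (280,165), the hub at (277,290) and the pointer at (272,80). I'll carry the disc the rest of the way with the pressing fingertip.

>>> {"api": "carry_out", "payload": {
  "series": [
    {"grip": -1,"xyz": [-0.018,0,0],"angular": [0,0,0]},
    {"grip": -1,"xyz": [-0.022,0,0],"angular": [0,0,0]},
    {"grip": -1,"xyz": [-0.022,0,0],"angular": [0,0,0]},
    {"grip": -1,"xyz": [-0.01,0,0],"angular": [0,0,0]},
    {"grip": -1,"xyz": [0,0,0],"angular": [0,0,0]},
    {"grip": -1,"xyz": [0,0,0],"angular": [0,0,0]}
  ]
}}

```text
clock: 26.4
ee_pos: [0.5698, 0.1824, 0.1401]
tcp_rot: [[-0.001, 1.0, 0.002], [1.0, 0.001, 0.001], [0.001, 0.002, -1.0]]
ft_force: [-0.0, 0.6, 5.1]
width: 0.0001
```

```bash
python3 - <<'E'
from chk import *
c=np.array([.5707,.0724])
for k in range(3):
    im=env.grab_frame("scene");r=env.spot_point("scene","peg")
    X=w("scene",r[0]["xyz"]);print(X.round(4),"theta",round(np.arctan2(X[1]-c[1],X[0]-c[0])-.02,4))
chk("top",1);print(env.state()["ft_force"],env.state()["clock"])
E
```

```text
[0.6449 0.0759 0.0946] theta 0.0275
[0.6439 0.0758 0.0919] theta 0.0265
[0.6459 0.076  0.0919] theta 0.0273
top {'peg': [0.6501, 0.0758, 0.0913], 'pointer': [0.7038, 0.0751, 0.0821], 'hub': [0.5795, 0.0703, 0.0731]}
lateral offset mm vs pointer line 2.7
[0.3305368  0.66513243 5.77774647] 26.9
```

>>> {"api": "carry_out", "payload": {
  "series": [
    {"grip": -1,"xyz": [0,0,0.05],"angular": [0,0,0]},
    {"grip": -1,"xyz": [0,0,0.15],"angular": [0,0,0]},
    {"grip": -1,"xyz": [0,0,0.25],"angular": [0,0,0]},
    {"grip": -1,"xyz": [0,0,0.25],"angular": [0,0,0]},
    {"grip": -1,"xyz": [-0.05,0.1,0.2],"angular": [0,0,0]},
    {"grip": -1,"xyz": [-0.2,0.2,0.1],"angular": [0,0,0]},
    {"grip": -1,"xyz": [-0.2,0.2,0],"angular": [0,0,0]},
    {"grip": -1,"xyz": [-0.2,0.2,0],"angular": [0,0,0]},
    {"grip": -1,"xyz": [-0.1,0.1,0],"angular": [0,0,0]},
    {"grip": -1,"xyz": [0,0,0],"angular": [0,0,0]},
    {"grip": -1,"xyz": [0,0,0],"angular": [0,0,0]}
  ]
}}

```text
clock: 27.82
ee_pos: [0.4936, 0.2628, 0.2393]
tcp_rot: [[-0.003, 1.0, -0.0], [1.0, 0.003, -0.0], [-0.0, -0.0, -1.0]]
ft_force: [-0.2, -0.6, 0.6]
width: 0.0001
```

```bash
python3 - <<'E'
from chk import *
c=np.array([.5707,.0724])
im=env.grab_frame("scene")
for k in range(2):
    r=env.spot_point("scene","peg")
    X=w("scene",r[0]["xyz"]);print(X.round(4),"theta",round(np.arctan2(X[1]-c[1],X[0]-c[0])-.02,4))
im2=chk("top",1)
f=lambda i,a,b:cv2.resize(i[a:a+110,b:b+110],None,fx=3.6,fy=3.6,interpolation=cv2.INTER_CUBIC)
cv2.imwrite("pics/e6.png",np.hstack([f(im2,140,240),f(im,185,300)]))
print(env.state()["ft_force"],env.state()["ee_pos"],env.state()["clock"])
E
```

```text
[0.6456 0.078  0.0927] theta 0.0544
[0.6456 0.078  0.0927] theta 0.0544
top {'peg': [0.6489, 0.08, 0.0932], 'pointer': [0.7048, 0.0759, 0.0781], 'hub': [0.5777, 0.0735, 0.0714]}
lateral offset mm vs pointer line 5.1
[ 0.0619782  -0.8269132  -0.29671703] [0.49485062 0.26142064 0.23926371] 28.1667
```

View pics/e6.png

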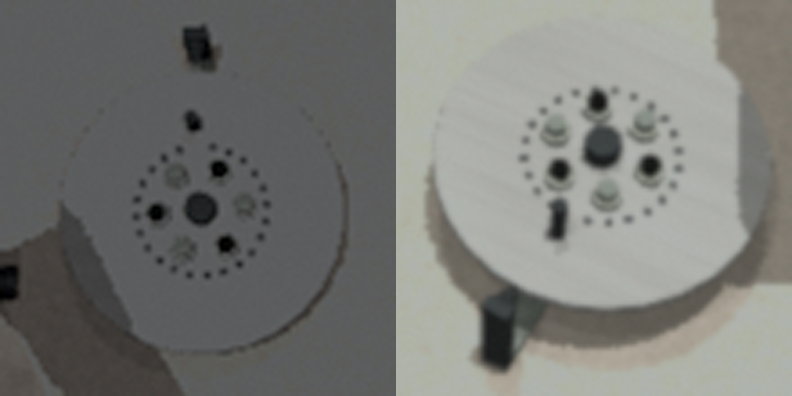

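The hand is clear of everything. The peg now looks slightly past the pointer line: in the top half of the picture the hub is at (201,209), the peg at (194,121) and the pointer at (197,62). I'll measure this from the stored pixels, since few camera calls remain.

```bash
cat > pxm.py <<'E'
from h import *
def blobs(img,scale,off,thr):
    g=cv2.cvtColor(img,cv2.COLOR_BGR2GRAY); m=(g<thr).astype(np.uint8)
    n,_,st,ce=cv2.connectedComponentsWithStats(m)
    return [((ce[i]+.5)/scale-.5+off,st[i,4]/scale**2,(st[i,:4]/scale).round(1)) for i in range(1,n) if 8<st[i,4]/scale**2<200]
def run(img,cam,scale,off,thr):
    B=blobs(img,scale,np.array(off,float),thr)
    H0=np.array([.5745,.0742]); best={}
    for nm,X in dict(knob=[*H0,.088],post=[H0[0]+.152,H0[1]+.003,.07 if cam=="scene" else .085],peg=[H0[0]+.075,H0[1]+.002,.0925]).items():
        e=proj(cam,X); b=min(B,key=lambda q:np.linalg.norm(q[0]-e)); best[nm]=b; print(cam,nm,"pix",b[0].round(2),"exp",e.round(2),"area",round(b[1],1),b[2])
    return best
if __name__=="__main__":
    e=cv2.imread("pics/e6.png"); 
    for t in(35,42): run(e[:,:396],"top",3.6,(240,140),t)
    for t in(60,75): run(e[:,396:],"scene",3.6,(300,185),t)
E
python3 pxm.py; python3 -c "
import cv2;e=cv2.imread('pics/e6.png',0);print(e[200:215:5,185:215:5],e[115:130:4,185:205:4],e[150,300],e[205:235:6,396+150:396+176:4])"
```

```text
top knob pix [295.39 197.51] exp [294.79 197.61] area 41.7 [51.9 54.2  8.1  8.1]
top post pix [294.5 152.3] exp [293.81 150.02] area 53.6 [51.4  8.1  7.5  9.2]
top peg pix [293.22 173.58] exp [294.01 173.56] area 12.3 [51.9 31.4  3.6  5. ]
top knob pix [295.36 197.61] exp [294.79 197.61] area 54.7 [51.7 53.9  8.3  8.3]
top post pix [294.6  152.38] exp [293.81 150.02] area 62.4 [51.1  7.8  8.1 10.8]
top peg pix [293.18 173.51] exp [294.01 173.56] area 14.7 [51.7 31.4  4.2  5. ]
scene knob pix [356.54 228.25] exp [357.11 224.89] area 29.2 [52.8 40.8  8.6  5.3]
scene post pix [327.9  278.39] exp [327.75 273.3 ] area 116.3 [24.2 85.6  8.9 16.7]
scene peg pix [344.61 246.47] exp [343.29 245.8 ] area 21.8 [43.3 57.5  3.6  8.6]
scene knob pix [356.84 225.77] exp [357.11 224.89] area 78.9 [52.5 35.6  9.4 10.8]
scene post pix [344.61 245.86] exp [327.75 273.3 ] area 32.3 [42.8 56.1  4.4 10.3]
scene peg pix [344.61 245.86] exp [343.29 245.8 ] area 32.3 [42.8 56.1  4.4 10.3]
[[73 26 30 33 31 26]
 [56 26 34 33 33 32]
 [49 29 33 33 34 31]] [[55 27 34 61 86]
 [54 19 28 32 65]
 [68 21 10 11 55]
 [75 22  0  6 52]] 92 [[147  97  66  61  66 104 157]
 [166 127  64  47  50  87 152]
 [160 116  52  27  40  93 151]
 [157 109  49  26  46 105 149]
 [135  81  38  26  51 113 151]]
```

Pixel measurement on both cameras puts the peg about 4.5 mm (~0.06 rad) past the pointer, so it shifted during the lift. There's plenty of time, so I'll touch the rim again very softly and trim it back in tiny steps.

>>> {"api": "carry_out", "payload": {
  "series": [
    {"grip": -1,"xyz": [0.2,-0.2,0],"angular": [0,0,0]},
    {"grip": -1,"xyz": [0.2,-0.2,0],"angular": [0,0,0]},
    {"grip": -1,"xyz": [0.2,-0.2,0],"angular": [0,0,0]},
    {"grip": -1,"xyz": [0.18,-0.19,0],"angular": [0,0,0]},
    {"grip": -1,"xyz": [0,0,0],"angular": [0,0,0]},
    {"grip": -1,"xyz": [0,0,-0.2],"angular": [0,0,0]},
    {"grip": -1,"xyz": [0,0,-0.2],"angular": [0,0,0]},
    {"grip": -1,"xyz": [0,0,-0.2],"angular": [0,0,0]},
    {"grip": -1,"xyz": [0,0,-0.15],"angular": [0,0,0]},
    {"grip": -1,"xyz": [0,0,-0.08],"angular": [0,0,0]},
    {"grip": -1,"xyz": [0,0,-0.04],"angular": [0,0,0]},
    {"grip": -1,"xyz": [0,0,0],"angular": [0,0,0]},
    {"grip": -1,"xyz": [0,0,0],"angular": [0,0,0]},
    {"grip": -1,"xyz": [0,0,0],"angular": [0,0,0]},
    {"grip": -1,"xyz": [0,0,0],"angular": [0,0,0]},
    {"grip": -1,"xyz": [0,0,0],"angular": [0,0,0]}
  ]
}}

```text
clock: 29.5
ee_pos: [0.5727, 0.1833, 0.1532]
tcp_rot: [[-0.001, 1.0, 0.001], [1.0, 0.001, 0.0], [0.0, 0.001, -1.0]]
ft_force: [-0.2, -0.3, 0.5]
width: -0.0002
```

>>> {"api": "carry_out", "payload": {
  "series": [
    {"grip": -1,"xyz": [0,0,-0.01],"angular": [0,0,0]},
    {"grip": -1,"xyz": [0,0,-0.01],"angular": [0,0,0]},
    {"grip": -1,"xyz": [0,0,-0.01],"angular": [0,0,0]},
    {"grip": -1,"xyz": [0,0,-0.01],"angular": [0,0,0]},
    {"grip": -1,"xyz": [0,0,-0.005],"angular": [0,0,0]},
    {"grip": -1,"xyz": [0,0,-0.005],"angular": [0,0,0]},
    {"grip": -1,"xyz": [0,0,-0.005],"angular": [0,0,0]},
    {"grip": -1,"xyz": [0,0,-0.005],"angular": [0,0,0]},
    {"grip": -1,"xyz": [0,0,0],"angular": [0,0,0]},
    {"grip": -1,"xyz": [0,0,0],"angular": [0,0,0]}
  ]
}}

```text
clock: 30.33
ee_pos: [0.5723, 0.1833, 0.1464]
tcp_rot: [[-0.001, 1.0, -0.0], [1.0, 0.001, -0.0], [-0.0, -0.0, -1.0]]
ft_force: [0.0, 0.6, -0.3]
width: 0.0
```

>>> {"api": "carry_out", "payload": {
  "series": [
    {"grip": -1,"xyz": [0,0,-0.005],"angular": [0,0,0]},
    {"grip": -1,"xyz": [0,0,-0.005],"angular": [0,0,0]},
    {"grip": -1,"xyz": [0,0,-0.005],"angular": [0,0,0]},
    {"grip": -1,"xyz": [0,0,-0.005],"angular": [0,0,0]},
    {"grip": -1,"xyz": [0,0,-0.003],"angular": [0,0,0]},
    {"grip": -1,"xyz": [0,0,-0.003],"angular": [0,0,0]},
    {"grip": -1,"xyz": [0,0,-0.003],"angular": [0,0,0]},
    {"grip": -1,"xyz": [0,0,-0.003],"angular": [0,0,0]},
    {"grip": -1,"xyz": [0,0,-0.003],"angular": [0,0,0]},
    {"grip": -1,"xyz": [0,0,-0.003],"angular": [0,0,0]},
    {"grip": -1,"xyz": [0,0,-0.003],"angular": [0,0,0]},
    {"grip": -1,"xyz": [0,0,-0.003],"angular": [0,0,0]},
    {"grip": -1,"xyz": [0,0,-0.003],"angular": [0,0,0]},
    {"grip": -1,"xyz": [0,0,-0.003],"angular": [0,0,0]},
    {"grip": -1,"xyz": [0,0,0],"angular": [0,0,0]},
    {"grip": -1,"xyz": [0,0,0],"angular": [0,0,0]}
  ]
}}

```text
clock: 31.67
ee_pos: [0.5725, 0.1833, 0.1416]
tcp_rot: [[-0.001, 1.0, 0.0], [1.0, 0.001, 0.0], [0.0, 0.0, -1.0]]
ft_force: [0.8, -0.9, 3.1]
width: -0.0002
```

```bash
python3 - <<'E'
from pxm import *
im=env.grab_frame("scene"); cv2.imwrite("pics/s7raw.png",im)
f=cv2.resize(im[185:295,300:410],None,fx=3.6,fy=3.6,interpolation=cv2.INTER_CUBIC)
for t in(60,75): run(f,"scene",3.6,(300,185),t)
H0=np.array([.5745,.0742]); k=proj("scene",[*H0,.085])
for th in(-.06,0,.06): print(th,(proj("scene",[*(H0+.075*np.array([np.cos(th+.02),np.sin(th+.02)])),.0925])-k).round(2))
print(env.state()["ft_force"],env.state()["clock"])
E
```

```text
scene knob pix [356.76 228.15] exp [357.11 224.89] area 33.3 [52.8 40.6  9.2  5.8]
scene post pix [328.42 276.7 ] exp [327.75 273.3 ] area 141.5 [24.2 80.3 10.3 22.2]
scene peg pix [344.55 246.32] exp [343.29 245.8 ] area 24.2 [43.1 56.9  3.6  9.2]
scene knob pix [356.99 225.79] exp [357.11 224.89] area 84.3 [52.5 35.6 10.  10.8]
scene post pix [344.56 245.9 ] exp [327.75 273.3 ] area 33.3 [42.8 56.1  4.2 10.3]
scene peg pix [344.56 245.9 ] exp [343.29 245.8 ] area 33.3 [42.8 56.1  4.2 10.3]
-0.06 [-15.44  19.39]
0 [-13.93  20.22]
0.06 [-12.36  20.97]
[-0.02343166 -0.03205703  3.30341934] 31.7167
```

>>> {"api": "carry_out", "payload": {
  "series": [
    {"grip": -1,"xyz": [0.001,0,0],"angular": [0,0,0]},
    {"grip": -1,"xyz": [0.002,0,0],"angular": [0,0,0]},
    {"grip": -1,"xyz": [0.003,0,0],"angular": [0,0,0]},
    {"grip": -1,"xyz": [0.003,0,0],"angular": [0,0,0]},
    {"grip": -1,"xyz": [0.003,0,0],"angular": [0,0,0]},
    {"grip": -1,"xyz": [0.003,0,0],"angular": [0,0,0]},
    {"grip": -1,"xyz": [0.003,0,0],"angular": [0,0,0]},
    {"grip": -1,"xyz": [0.003,0,0],"angular": [0,0,0]},
    {"grip": -1,"xyz": [0.003,0,0],"angular": [0,0,0]},
    {"grip": -1,"xyz": [0.003,0,0],"angular": [0,0,0]},
    {"grip": -1,"xyz": [0.003,0,0],"angular": [0,0,0]},
    {"grip": -1,"xyz": [0.003,0,0],"angular": [0,0,0]},
    {"grip": -1,"xyz": [0.003,0,0],"angular": [0,0,0]},
    {"grip": -1,"xyz": [0.003,0,0],"angular": [0,0,0]},
    {"grip": -1,"xyz": [0.003,0,0],"angular": [0,0,0]},
    {"grip": -1,"xyz": [0.003,0,0],"angular": [0,0,0]},
    {"grip": -1,"xyz": [0.002,0,0],"angular": [0,0,0]},
    {"grip": -1,"xyz": [0.001,0,0],"angular": [0,0,0]},
    {"grip": -1,"xyz": [0,0,0],"angular": [0,0,0]},
    {"grip": -1,"xyz": [0,0,0],"angular": [0,0,0]}
  ]
}}

```text
clock: 33.38
ee_pos: [0.5771, 0.1832, 0.1413]
tcp_rot: [[-0.001, 1.0, -0.0], [1.0, 0.001, -0.0], [-0.0, -0.0, -1.0]]
ft_force: [0.0, 1.1, 4.4]
width: -0.0001
```

```bash
python3 - <<'E'
from pxm import *
im=env.grab_frame("scene"); cv2.imwrite("pics/s8raw.png",im)
f=cv2.resize(im[185:295,300:410],None,fx=3.6,fy=3.6,interpolation=cv2.INTER_CUBIC)
for t in(60,75): run(f,"scene",3.6,(300,185),t)
print("old s4:");g=cv2.resize(cv2.imread("pics/s4.png"),None,fx=.6,fy=.6,interpolation=cv2.INTER_AREA)
for t in(60,75): run(g,"scene",3.6,(290,190),t)
print(env.state()["ft_force"],env.state()["clock"])
E
```

```text
scene knob pix [356.92 228.12] exp [357.11 224.89] area 34.3 [52.8 40.6  9.4  5.6]
scene post pix [328.39 276.73] exp [327.75 273.3 ] area 140.7 [24.2 80.3 10.3 22.2]
scene peg pix [343.43 245.71] exp [343.29 245.8 ] area 24.2 [41.9 56.7  3.6  8.9]
scene knob pix [357.1  225.84] exp [357.11 224.89] area 85.4 [52.5 35.6 10.3 10.8]
scene post pix [343.4  245.29] exp [327.75 273.3 ] area 33.3 [41.7 55.6  4.2 10.3]
scene peg pix [343.4  245.29] exp [343.29 245.8 ] area 33.3 [41.7 55.6  4.2 10.3]
old s4:
scene knob pix [356.91 228.24] exp [357.11 224.89] area 36.7 [62.8 35.6  9.4  5.8]
scene post pix [328.39 276.74] exp [327.75 273.3 ] area 140.7 [34.2 75.3 10.  22.2]
scene peg pix [341.99 245.14] exp [343.29 245.8 ] area 24.1 [50.6 50.8  3.6  9.2]
scene knob pix [357.09 225.97] exp [357.11 224.89] area 88.4 [62.5 30.6 10.3 11.1]
scene post pix [341.99 244.73] exp [327.75 273.3 ] area 33.6 [50.3 50.   4.2 10.3]
scene peg pix [341.99 244.73] exp [343.29 245.8 ] area 33.6 [50.3 50.   4.2 10.3]
[1.28216023 0.87453846 3.36036235] 33.4333
```

>>> {"api": "carry_out", "payload": {
  "series": [
    {"grip": -1,"xyz": [0,0,0.002],"angular": [0,0,0]},
    {"grip": -1,"xyz": [0,0,0.002],"angular": [0,0,0]},
    {"grip": -1,"xyz": [0,0,0.002],"angular": [0,0,0]},
    {"grip": -1,"xyz": [0,0,0.002],"angular": [0,0,0]},
    {"grip": -1,"xyz": [0,0,0.002],"angular": [0,0,0]},
    {"grip": -1,"xyz": [0,0,0.002],"angular": [0,0,0]},
    {"grip": -1,"xyz": [0,0,0.002],"angular": [0,0,0]},
    {"grip": -1,"xyz": [0,0,0.002],"angular": [0,0,0]},
    {"grip": -1,"xyz": [0,0,0.002],"angular": [0,0,0]},
    {"grip": -1,"xyz": [0,0,0.002],"angular": [0,0,0]},
    {"grip": -1,"xyz": [0,0,0.003],"angular": [0,0,0]},
    {"grip": -1,"xyz": [0,0,0.003],"angular": [0,0,0]},
    {"grip": -1,"xyz": [0,0,0.004],"angular": [0,0,0]},
    {"grip": -1,"xyz": [0,0,0.006],"angular": [0,0,0]},
    {"grip": -1,"xyz": [0,0,0.01],"angular": [0,0,0]},
    {"grip": -1,"xyz": [0,0,0.02],"angular": [0,0,0]},
    {"grip": -1,"xyz": [0,0,0.04],"angular": [0,0,0]},
    {"grip": -1,"xyz": [0,0,0.08],"angular": [0,0,0]},
    {"grip": -1,"xyz": [0,0,0.15],"angular": [0,0,0]},
    {"grip": -1,"xyz": [0,0,0.2],"angular": [0,0,0]}
  ]
}}

```text
clock: 35.1
ee_pos: [0.5764, 0.183, 0.1949]
tcp_rot: [[-0.001, 1.0, -0.002], [1.0, 0.001, -0.001], [-0.001, -0.002, -1.0]]
ft_force: [-0.1, 0.9, 0.6]
width: 0.0
```

>>> {"api": "carry_out", "payload": {
  "series": [
    {"grip": -1,"xyz": [0,0,0.25],"angular": [0,0,0]},
    {"grip": -1,"xyz": [-0.1,0.1,0.25],"angular": [0,0,0]},
    {"grip": -1,"xyz": [-0.2,0.2,0],"angular": [0,0,0]},
    {"grip": -1,"xyz": [-0.2,0.2,0],"angular": [0,0,0]},
    {"grip": -1,"xyz": [-0.2,0.2,0],"angular": [0,0,0]},
    {"grip": -1,"xyz": [-0.1,0.1,0],"angular": [0,0,0]},
    {"grip": -1,"xyz": [0,0,0],"angular": [0,0,0]},
    {"grip": -1,"xyz": [0,0,0],"angular": [0,0,0]},
    {"grip": -1,"xyz": [0,0,0],"angular": [0,0,0]},
    {"grip": -1,"xyz": [0,0,0],"angular": [0,0,0]},
    {"grip": -1,"xyz": [0,0,0],"angular": [0,0,0]},
    {"grip": -1,"xyz": [0,0,0],"angular": [0,0,0]}
  ]
}}

```text
clock: 36.1
ee_pos: [0.4977, 0.2624, 0.245]
tcp_rot: [[0.0, 1.0, 0.0], [1.0, -0.0, -0.0], [-0.0, 0.0, -1.0]]
ft_force: [-0.9, 1.2, -0.2]
width: -0.0001
```

```bash
python3 - <<'E'
from pxm import *
z=lambda i,a,b:cv2.resize(i[a:a+110,b:b+110],None,fx=3.6,fy=3.6,interpolation=cv2.INTER_CUBIC)
t=z(env.grab_frame("top"),140,240); s=z(env.grab_frame("scene"),185,300)
run(t,"top",3.6,(240,140),38); run(s,"scene",3.6,(300,185),60); run(s,"scene",3.6,(300,185),75)
cv2.imwrite("pics/e9.png",np.hstack([t,s]));print(env.state()["ft_force"],env.state()["ee_pos"],env.state()["clock"])
E
```

```text
top knob pix [295.4  197.61] exp [294.79 197.61] area 52.7 [51.9 54.2  8.1  8.1]
top post pix [294.58 152.34] exp [293.81 150.02] area 57.3 [51.4  7.8  7.8  9.7]
top peg pix [294.16 173.43] exp [294.01 173.56] area 13.7 [52.8 31.4  3.9  5. ]
scene knob pix [356.54 228.27] exp [357.11 224.89] area 28.5 [52.8 40.8  8.6  5.3]
scene post pix [327.89 278.37] exp [327.75 273.3 ] area 117.1 [24.2 85.6  8.9 16.7]
scene peg pix [343.5  245.89] exp [343.29 245.8 ] area 21.8 [42.2 57.2  3.3  8.3]
scene knob pix [356.86 225.8 ] exp [357.11 224.89] area 78.5 [52.5 35.8  9.4 10.6]
scene post pix [343.45 245.24] exp [327.75 273.3 ] area 31.9 [41.7 55.6  4.2 10.3]
scene peg pix [343.45 245.24] exp [343.29 245.8 ] area 31.9 [41.7 55.6  4.2 10.3]
[0.14002721 0.3285441  0.58515215] [0.49745096 0.26273299 0.2449197 ] 36.2
```

View pics/e9.png

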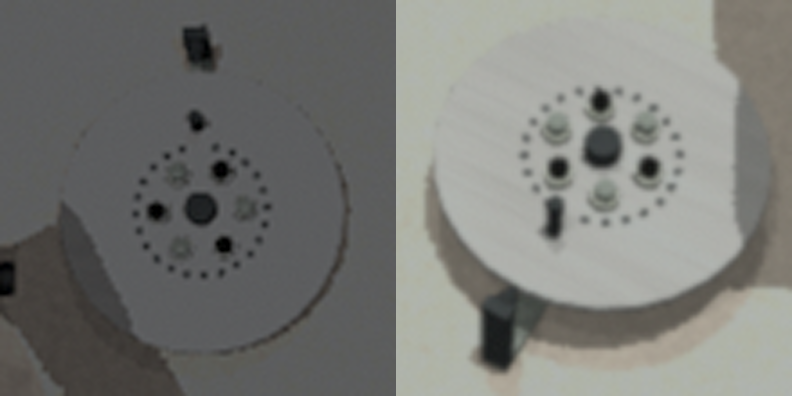

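The hub, peg and pointer now line up in both views: top (201,209), (197,121), (198,60), with the peg about 1.5 mm off the line. The hand is clear.

```bash
python3 -c "
from cell import env
print(env.finish_job())"
```

```text
the job is handed in; nothing more can be done
None
```

The carousel is parked with the peg at the pointer and I've handed the job in at about 36 s. However, the brake itself stopped it about 5 mm short, and I carried it the rest of the way with the fingertip.

- **Flick:** I pushed the peg with the shut fingertips. The disc spun anticlockwise on its own at about 3.5 rad/s and passed the pointer several times.
- **Brake:** On a later pass, at about 1.1 rad/s, I pressed one fingertip lightly on the rim (about 5 N). The disc stopped with the peg 0.05–0.07 rad (4–5 mm) before the pointer.
- **Trim:** With the finger still pressing, I moved the disc on, but it overshot, and after the hand lifted the peg stood about 0.06 rad past the pointer. I touched the rim again, eased it back in tiny steps and lifted off slowly.
- **Strict reading of the rule:** If "do not stop it anywhere else" allows no correction, the stop short of the pointer and the two corrections may count against the job.

**Last checks:**
- Pixel measurements from both cameras put the peg about 0.02 rad (1.5 mm) past the pointer line, with roughly 1 mm of uncertainty. I did not measure again whether the disc was still moving.
- The hand was clear of everything and the wrist force was at noise level.
- I never gripped anything. I kept the hand clear of the bottle, bowl, brush and beaker, but took no final picture of them.

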